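# Clear the corks into the collecting tray

## Robot

A 6-joint arm with a two-finger parallel gripper is mounted at the origin on a cart in front of the work surface, level with it; the furniture and walls round the work are solid. World frame = base frame: x ahead of the robot, y to its left, z up, the work surface at z = 0. Lengths are in m, angles in rad, forces in N, time in s.
With the tool pointing down it reaches from about 0.275 to 0.75 m from the base axis. Payload 10.2 kg.
Tool frame: the origin (TCP) lies midway between the tips of the shut fingers; the grasp point (between the pads) lies 19 mm behind it (robot.grasp_offset is the distance from the TCP to the grasp point, in m); z points along the fingers, y is the direction in which the jaws open and shut (so a half turn about z gives the same grasp; the last joint's range is limited). The gripper opens to 85 mm and grips with 20 to 120 N. Pads are 22 mm wide; open, the fingers measure 114 mm over their backs; the gripper's body (76 mm by 85 mm) begins 54 mm behind the grasp point. The pads swing forward as they close: fully open they stand 13 mm farther back than shut.
Start: joints at [1.115, 0.313, 1.498, -0, 1.331, -0.223], TCP at [0.121, 0.511, 0.231] pointing down, gripper open.
Joint ranges: [-2.94, 2.94], [-0.97, 2.17], [0.19, 2.56], [-1.23, 4.37], [0.02, 3.11], [-2.88, 2.88]. Speed limits (rad/s): [2.39, 2.39, 3.01, 3.14, 3.14, 3.14].

## Interface

Orientations are given as a 3x3 rotation matrix whose columns are the frame's x, y, z axes.
In Python, from cell import robot, viewer gives the robot as it stands. The module is installed in compiled form; this text tells all that it offers.
- The arm moves only by the shell command python3 -m jog 'ROWS'. ROWS is JSON, one flat list of numbers, 5 for each row, row after row: the closure, from -1 (fully open) to 1 (shut), then the shift along the tool's x, y, z in units of 30 mm (1.0 is 30 mm), then the turn about the tool's z in units of 5 degrees (1.0 is 5 degrees). In form: [claw, dx, dy, dz, twist, claw, dx, dy, dz, twist, ...]. A call has 1 to 10 rows; each row is the pose to reach, as a shift and turn from the pose commanded when the call began, along the tool's axes at that moment; what a row does not reach only later rows make up. A row lasts 1/12 s, in which the tool goes at most 41.7 mm and 7.16 degrees, less where a joint would pass 70% of its speed; a pose out of reach is approached as far as the arm can. A call with a gripper value outside its range is refused whole. The fingers move at their own pace and stop on an object; the grip force is fixed at half the most. Time passes only in rows, so rows that repeat a pose let the fingers close. It gives the time, the measured TCP pose, the force and the opening at its end, in the units of the state.
- robot.get_state(): the state, without advancing time (a new reading comes with each control period).
- viewer.snapshot(name): name is "scene" or "top" or "wrist"; returns a dict with "image" (420x560x3 uint8, red, green, blue), "fx", "fy", "cx", "cy" (pixels), "dist" ([k1, k2, p1, p2, k3] as OpenCV has them; the pictures are not rectified), "xyz" and "orientation" of the camera in the world. Camera axes: x right, y down, z forward; pixel columns grow to the right and rows downward; lengths in m; the calibration is good to about 2 mm. A picture is of the moment at which its call begins. There is no depth.
- robot.hand_in(): hands the job in, once; it reports no verdict.
The state is a dict: "clock": time; "joint_pos": joint angles; "qd": joint speeds; "joint_efforts": joint torques, N m; "tcp_pos": TCP position; "orientation": TCP orientation; "wrist_force": force on the tool from outside, world axes, zero at the start; "wrist_torque": the same for the moment, N m; "width": finger opening in m.
Only numpy, scipy, OpenCV 4.12 (cv2) and the standard library are available. Lean on these libraries where they do the work, as an engineer would, in place of code of your own. Each camera call takes 0.05 s, during which the arm holds its last target. There are 200 camera calls.

## Task

The cup standing in front of the collecting tray's open mouth blocks it: stack it right down into the other, like cup. Then take the sweeper by its grip and sweep all four corks into the tray, pushing them with the sweeper only (they must not touch the gripper or the cups) and without shoving or tipping either reagent bottle. Finally let go of the sweeper, standing upright on the bench outside the tray.

Things in the scene. Friction and masses are not known exactly. Their poses are not given: they have to be found in the camera images.
- tray: Fixed low metal tray, open above and at its mouth (local -x, facing roughly the robot's right). x from -60 mm (mouth) to +60 (back wall); inside width 132 mm (local y), walls 4 mm thick, 25 mm high; floor 2 mm, 18 mm ramp before the mouth. Origin: centre of underside. Fixed instrument beside it: front corner at x, y = 0.61, 0.15 m, sides to 0.73, 0.0 and 0.80, 0.30. Tube stand's near side: 0.54, -0.35 to 0.62, -0.32.
- sweeper: White hand sweeper standing on the bench, 122 mm high, 150 g. Head 92 mm wide (y), 34 mm high: bar from local x = -14 to +10 mm (pushing face at +10), with 6 mm cheeks at both ends reaching to x = +32, so pieces pushed along +x stay between them (80 mm apart). Upright grey grip above, 24 mm thick (x), 46 mm wide (y), z 32 to 122 mm, centred on the origin. Origin at the underside, z up.
- cup_1: The cup in front of the tray's mouth: empty steel cup, 60 g, 55 mm high, 52 mm across the rim, 34 mm at the foot, wall 2 mm; thick bottom: inner floor 22 mm above the underside, so a nested cup sits 22 mm above the lower one, its rim at 77 mm. Origin at the centre of its underside, z up.
- cup_2: The other cup, standing at the far side of the bench on its own: empty steel cup, 60 g, 55 mm high, 52 mm across the rim, 34 mm at the foot, wall 2 mm; thick bottom: inner floor 22 mm above the underside, so a nested cup sits 22 mm above the lower one, its rim at 77 mm. Origin at the centre of its underside, z up.
- cork_1: Tan cork stopper, one of four alike: 25 mm across at the base, 22 mm at the top, 18 mm high, 12 g, standing on its wide end; origin at the centre of its base. The corks are strewn over the bench to the right of the tray, 3 cm or more apart, centre to centre.
- cork_2: Tan cork stopper, one of four alike: 25 mm across at the base, 22 mm at the top, 18 mm high, 12 g, standing on its wide end; origin at the centre of its base. The corks are strewn over the bench to the right of the tray, 3 cm or more apart, centre to centre.
- cork_3: Tan cork stopper, one of four alike: 25 mm across at the base, 22 mm at the top, 18 mm high, 12 g, standing on its wide end; origin at the centre of its base. The corks are strewn over the bench to the right of the tray, 3 cm or more apart, centre to centre.
- cork_4: Tan cork stopper, one of four alike: 25 mm across at the base, 22 mm at the top, 18 mm high, 12 g, standing on its wide end; origin at the centre of its base. The corks are strewn over the bench to the right of the tray, 3 cm or more apart, centre to centre.
- reagent_amber: Brown reagent bottle with black cap, 42 mm across, 81 mm high, a loose bystander standing upright among the corks (one bottle nearer the tray, one nearer the corks' middle; they may be swapped), heavy enough to stay put unless struck; leave it where it is. Origin at the centre of its underside.
- reagent_white: White reagent bottle with blue cap, 48 mm across, 93 mm high, a loose bystander standing upright among the corks (one bottle nearer the tray, one nearer the corks' middle; they may be swapped), heavy enough to stay put unless struck; leave it where it is. Origin at the centre of its underside.

How it is judged:
By the outcome, as a careful person would: the job done as asked, in the order asked, and still so for the second after the job is handed in, with the robot touching nothing.
It also fails if it takes over 72 s, if anything falls off the work surface, if the arm or the gripper's body presses on something with over 40 N, if the wrist force passes 120 N, or if a joint passes its speed limit or range.

## Working session

There is one attempt and no reset: what is moved stays moved. The work goes in short steps, Python scripts to look and compute and a shell command to move; the robot and the scene stay as the last step left them, time stands still between calls to the robot, and variables do not carry over. Pictures are saved under pics/ and viewed, about 8 in all and at most 12, crops included, and the job is handed in when it is done.

```bash
mkdir -p pics; cat > h.py <<'E'
import numpy as np, cv2
from cell import robot, viewer
def snap(n,f):
    s=viewer.snapshot(n); np.save('pics/'+f+'.npy',s,allow_pickle=True)
    cv2.imwrite('pics/'+f+'.png',s['image'][:,:,::-1]); return s
def load(f): return np.load('pics/'+f+'.npy',allow_pickle=True).item()
def ray(s,px,z):
    K=np.array([[s['fx'],0,s['cx']],[0,s['fy'],s['cy']],[0,0,1.]])
    p=cv2.undistortPoints(np.array(px,float).reshape(-1,1,2),K,np.array(s['dist'],float)).reshape(-1,2)
    d=np.c_[p,np.ones(len(p))]@np.array(s['orientation']).T
    o=np.array(s['xyz']); t=(z-o[2])/d[:,2]
    return (o+d*t[:,None])
E
python3 - <<'E'
from h import *
np.set_printoptions(precision=4,suppress=True)
for n in ('top','scene'):
    s=snap(n,n+'0'); print(n,s['xyz'],s['fx'],np.array(s['orientation']).tolist())
a=cv2.imread('pics/top0.png');cv2.imwrite('pics/t0b.png',cv2.resize(a,(800,600)))
print(robot.get_state(),robot.grasp_offset)
E
```

```text
top [0.412  0.0136 1.2219] 443.57710663527325 [[0.015185738250380611, -0.9921708915110817, 0.12396094300986785], [-0.9997547117975603, -0.013067702635755029, 0.017881593508426854], [-0.01612171183119392, -0.1242020820515029, -0.9921259664083505]]
scene [-0.0917 -0.7681  0.6997] 462.11947104883546 [[0.7652037833570883, -0.366799560757005, 0.5290758472699986], [-0.6433461865720255, -0.40523091351451057, 0.6495333640048279], [-0.023850663706305456, -0.8374043163016678, -0.5460633268038655]]
{'clock': 0.1, 'joint_pos': array([ 1.1146,  0.3134,  1.4984, -0.    ,  1.331 , -0.2234]), 'qd': array([ 0.001 , -0.002 , -0.0016, -0.0012,  0.0002,  0.0014]), 'joint_efforts': array([  0.0033, -41.2903, -26.0138,  -0.0002,   0.0031,  -0.    ]), 'tcp_pos': array([0.121 , 0.5106, 0.2308]), 'orientation': array([[-0.973 ,  0.2307, -0.0005],
       [ 0.2307,  0.973 , -0.001 ],
       [ 0.0002, -0.0011, -1.    ]]), 'wrist_force': array([-0.6081, -0.3302, -0.063 ]), 'wrist_torque': array([ 0.0212,  0.0091, -0.0221]), 'width': 0.08548700336105879} 0.0187
```

View pics/t0b.png

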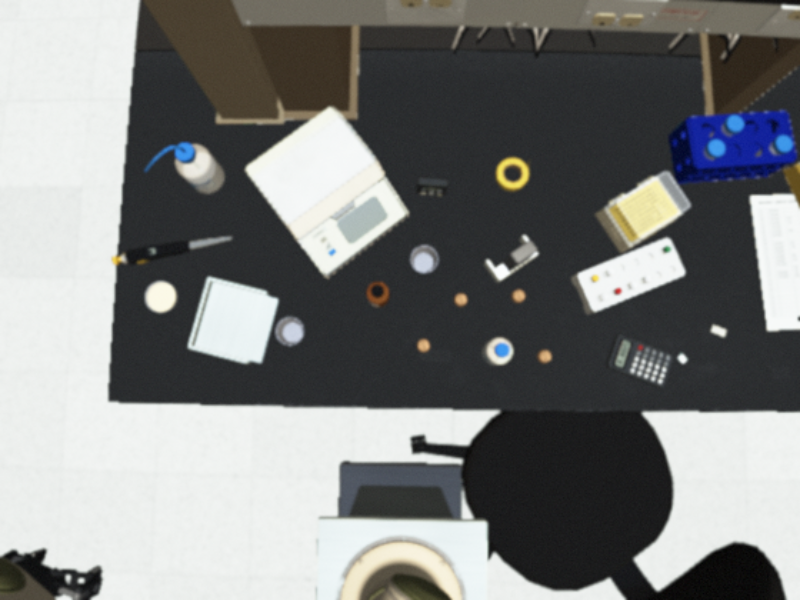

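View pics/scene0.png

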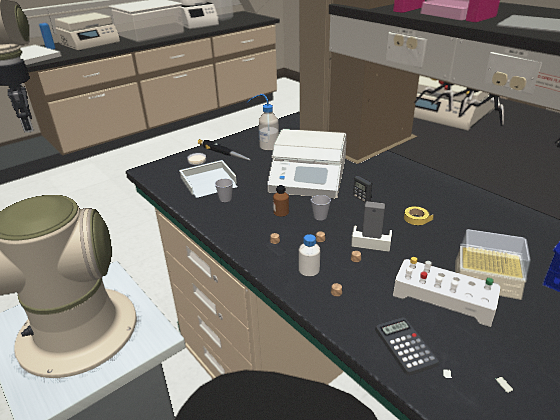

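Top view (800x600): tray at (235,320), cup_1 (290,331), cup_2 (424,259), sweeper (512,258). Corks are at (461,299), (519,296), (423,345) and (545,356); amber bottle (377,293), white bottle (500,350). The scene view agrees.

```bash
python3 - <<'E'
from h import *
np.set_printoptions(precision=4,suppress=True)
s=load('top0'); im=s['image']; hsv=cv2.cvtColor(im,cv2.COLOR_RGB2HSV); g=im.max(2)
def comp(mask,x,y,r,name,z,hull=False):
    m=np.zeros_like(mask); x,y=int(x*.7),int(y*.7); m[y-r:y+r,x-r:x+r]=mask[y-r:y+r,x-r:x+r]
    n,l,st,c=cv2.connectedComponentsWithStats(m); i=1+st[1:,4].argmax()
    cs,_=cv2.findContours((l==i).astype(np.uint8),0,1); k=max(cs,key=cv2.contourArea)
    rc=cv2.minAreaRect(k); e=cv2.minEnclosingCircle(k)
    print(name,st[i,4],'cen',ray(s,c[i],z)[0][:2],'encl',ray(s,e[0],z)[0][:2],e[1], 'box',ray(s,cv2.boxPoints(rc),z)[:,:2].tolist() if hull else '')
tan=((hsv[...,1]>80)&(hsv[...,2]>110)).astype(np.uint8)
for i,(x,y) in enumerate([(461,299),(519,296),(423,345),(545,356)]): comp(tan,x,y,9,'cork%d'%i,.010)
br=(g>75).astype(np.uint8)
comp(br,290,331,12,'cup1',.05); comp(br,424,260,14,'cup2',.05)
comp(br,512,258,26,'sweep',.034,True); comp(br,235,320,42,'tray',.025,True)
am=(g>75).astype(np.uint8); comp(am,377,293,12,'amber',.06)
bl=((hsv[...,0]>95)&(hsv[...,0]<125)&(hsv[...,1]>120)&(g>100)).astype(np.uint8); comp(bl,500,350,16,'whitecap',.093)
a=im[130:310,110:430,::-1]; a=cv2.resize(a,(800,450),interpolation=cv2.INTER_CUBIC)
cv2.imwrite('pics/crop.png',a)
b=load('scene0')['image'][160:320,170:410,::-1]; cv2.imwrite('pics/sc.png',cv2.resize(b,(800,533),interpolation=cv2.INTER_CUBIC))
E
```

```text
cork0 64 cen [ 0.5686 -0.1067] encl [ 0.5685 -0.1069] 4.38582706451416 box 
cork1 66 cen [ 0.5768 -0.2189] encl [ 0.5772 -0.2187] 4.561297416687012 box 
cork2 68 cen [ 0.4791 -0.0357] encl [ 0.4791 -0.036 ] 4.635344982147217 box 
cork3 67 cen [ 0.4612 -0.2679] encl [ 0.4612 -0.2676] 4.472236156463623 box 
cup1 367 cen [0.4996 0.2153] encl [0.5    0.2154] 10.891610145568848 box 
cup2 353 cen [ 0.6386 -0.0341] encl [ 0.6385 -0.0341] 10.586526870727539 box 
sweep 481 cen [ 0.6428 -0.2064] encl [ 0.6455 -0.202 ] 19.52572250366211 box [[0.6380016994284575, -0.1451800243378683], [0.6977757486551712, -0.23040769127836128], [0.6543916650913133, -0.25898507825521555], [0.5952070247212646, -0.17392571675678284]]
tray 2940 cen [0.5184 0.3287] encl [0.5169 0.3302] 36.50457000732422 box [[0.46385085232679013, 0.4191169036330559], [0.6112928578113739, 0.3865662001380465], [0.573114916544712, 0.2370041379060104], [0.4276650733754419, 0.27109592728837895]]
amber 157 cen [0.5693 0.0514] encl [0.5699 0.0506] 8.860122680664062 box 
whitecap 62 cen [ 0.468 -0.172] encl [ 0.4676 -0.1719] 4.386444091796875 box
```

View pics/crop.png

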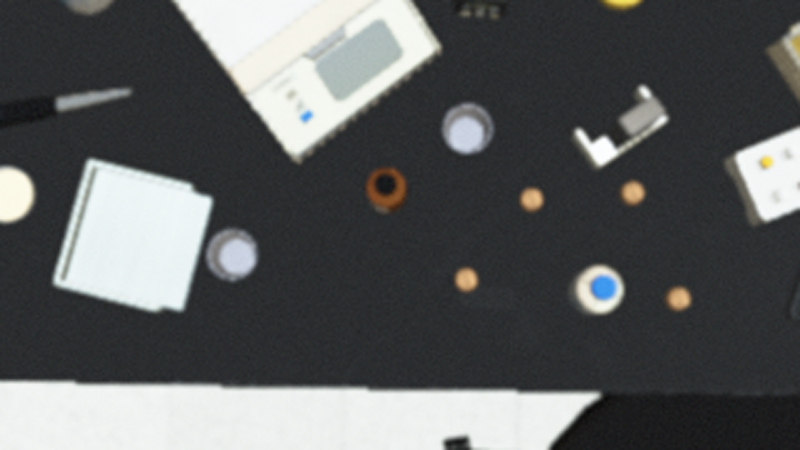

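Top crop: cup_1 at (233,255) is just off the tray mouth. The sweeper's cheeks point up-left, a heading of about 35°, and its grip is at (643,115). Next is a planning helper, then the move over cup_1.

```bash
cat >> h.py <<'E'
def plan(*wps):
    """waypoints (x,y,z,heading deg of tool y) -> units dx,dy,dz,twist from the present pose"""
    s=robot.get_state(); R=s['orientation']; p=s['tcp_pos']; h=np.degrees(np.arctan2(R[1,1],R[0,1]))
    print('at',p.round(4),'head',h.round(1),'w',round(s['width'],4),'t',round(s['clock'],2),'F',s['wrist_force'].round(1))
    for w in wps:
        d=R.T@(np.array(w[:3])-p)/.03; print(w,'->',d.round(2).tolist(),round(-((w[3]-h+180)%360-180)/5,2))
E
python3 -c "
from h import *
plan((.5,.2155,.13,76.6),(.5,.2155,.03,76.6))"
```

```text
at [0.121  0.5106 0.2308] head 76.7 w 0.0855 t 0.1 F [-0.6 -0.3 -0.1]
(0.5, 0.2155, 0.13, 76.6) -> [-14.56, -6.65, 3.36] 0.01
(0.5, 0.2155, 0.03, 76.6) -> [-14.56, -6.65, 6.7] 0.01
```

```bash
python3 -m jog '[-1,-14.56,-6.65,3.36,0,-1,-14.56,-6.65,3.36,0,-1,-14.56,-6.65,3.36,0,-1,-14.56,-6.65,3.36,0,-1,-14.56,-6.65,3.36,0,-1,-14.56,-6.65,3.36,0,-1,-14.56,-6.65,3.36,0,-1,-14.56,-6.65,3.36,0,-1,-14.56,-6.65,3.36,0,-1,-14.56,-6.65,3.36,0]'; python3 -c "
from h import *
plan((.5,.2155,.13,76.6),(.5,.2155,.03,76.6))"
```

```text
clock: 0.93
tcp_pos: [0.4442, 0.2588, 0.1451]
orientation: [[-0.973, 0.231, -0.0], [0.231, 0.973, -0.0], [0.0, -0.0, -1.0]]
wrist_force: [0.8, 0.6, -0.1]
width: 0.0851
at [0.4442 0.2588 0.1451] head 76.7 w 0.0851 t 0.93 F [ 0.8  0.6 -0.1]
(0.5, 0.2155, 0.13, 76.6) -> [-2.14, -0.97, 0.5] 0.01
(0.5, 0.2155, 0.03, 76.6) -> [-2.14, -0.97, 3.84] 0.01
```

```bash
python3 -m jog '[-1,-2.14,-0.97,0.5,0,-1,-2.14,-0.97,0.5,0,-1,-2.14,-0.97,0.5,0,-1,-2.14,-0.97,0.5,0]'; python3 -c "
from h import *
s=snap('wrist','w1')
plan((.5,.2155,.13,76.6),(.5,.2155,.03,76.6))
print(s['xyz'])"
```

```text
clock: 1.27
tcp_pos: [0.4991, 0.2163, 0.1298]
orientation: [[-0.972, 0.233, -0.002], [0.233, 0.972, -0.0], [0.002, -0.001, -1.0]]
wrist_force: [-1.3, 0.7, -0.0]
width: 0.0855
at [0.4984 0.2172 0.1303] head 76.6 w 0.0853 t 1.32 F [-0.4 -0.7  0.5]
(0.5, 0.2155, 0.13, 76.6) -> [-0.07, -0.04, 0.01] 0.0
(0.5, 0.2155, 0.03, 76.6) -> [-0.07, -0.04, 3.34] 0.0
[0.41778287 0.23434307 0.27151812]
```

View pics/w1.png

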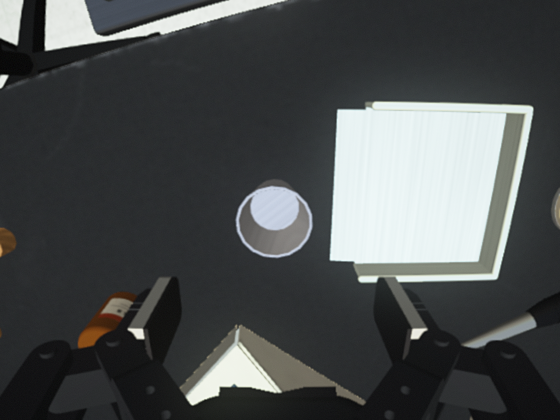

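The wrist view shows the cup rim as an ellipse centred at (274,219). The tray is to its right, with wall ends at (370,104) and (357,270) and back corners at (533,107) and (497,277).

```bash
python3 -c "
from h import *
np.set_printoptions(precision=4,suppress=True)
s=load('w1')
print('cup',ray(s,[(274,219),(236,219),(312,219)],.055)[:,:2])
c=ray(s,[(368,102),(360,281),(533,106),(498,278)],.025)[:,:2];print(c)
print('ramp',ray(s,[(338,109),(331,261)],.0)[:,:2])
print(c.mean(0),np.degrees(np.arctan2(*(c[2]+c[3]-c[0]-c[1])[::-1])),np.linalg.norm(c[0]-c[1]),np.linalg.norm(c[2]-c[0]))
"
```

```text
cup [[0.4971 0.2131]
 [0.4912 0.1884]
 [0.5031 0.2378]]
[[0.4395 0.2935]
 [0.5774 0.2658]
 [0.4673 0.4127]
 [0.6045 0.3818]]
ramp [[0.4418 0.2762]
 [0.5673 0.2471]]
[0.5222 0.3384] 76.8474285792156 0.14059211787086212 0.12237978437857126
```

```bash
python3 -c "
from h import *
plan((.498,.2145,.03,76.6))"; python3 -m jog '[-1,0,0.08,1,0,-1,0,0.08,2,0,-1,0,0.08,2.8,0,-1,0,0.08,3.3,0,-1,0,0.08,3.3,0,0.6,0,0.08,3.3,0,1,0,0.08,3.3,0,1,0,0.08,3.3,0,1,0,0.08,3.3,0,1,0,0.08,3.3,0]'
```

```text
at [0.4984 0.2172 0.1303] head 76.6 w 0.0853 t 1.32 F [-0.4 -0.7  0.5]
(0.498, 0.2145, 0.03, 76.6) -> [-0.01, -0.09, 3.34] 0.0
clock: 2.15
tcp_pos: [0.5003, 0.2197, 0.0338]
orientation: [[-0.973, 0.23, 0.003], [0.23, 0.973, 0.0], [-0.003, 0.001, -1.0]]
wrist_force: [-1.4, -2.6, 8.4]
width: 0.048
```

```bash
python3 -m jog '[1,0,0,0,0,1,0,0,-0.5,0,1,0,0,-1.2,0,1,0,0,-2.4,0,1,0,0,-3.4,0,1,0,0,-3.4,0,1,0,0,-3.4,0]'; python3 -c "
from h import *
s=snap('wrist','w2')
plan((.6385,-.034,.13,76.6),(.6385,-.034,.06,76.6))"
```

```text
clock: 2.73
tcp_pos: [0.5, 0.2199, 0.1359]
orientation: [[-0.973, 0.231, 0.004], [0.231, 0.973, 0.001], [-0.004, 0.002, -1.0]]
wrist_force: [-0.7, 0.6, -0.6]
width: 0.0485
at [0.4992 0.2197 0.1342] head 76.7 w 0.0481 t 2.78 F [-0.9 -0.  -1. ]
(0.6385, -0.034, 0.13, 76.6) -> [-6.47, -7.16, 0.14] 0.01
(0.6385, -0.034, 0.06, 76.6) -> [-6.47, -7.16, 2.48] 0.01
```

View pics/w2.png

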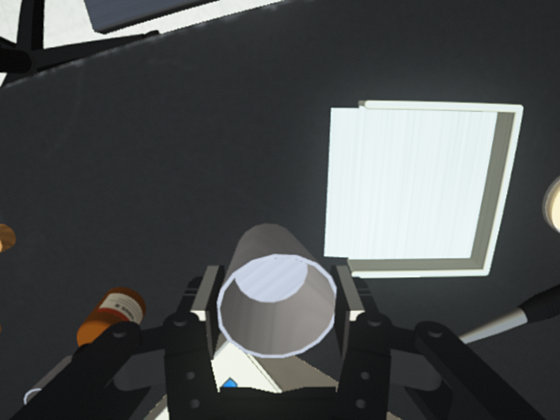

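The cup is held, rim centred near (277,306) and level. I'll find its offset from the tool.

```bash
python3 -c "
from h import *
s=load('w2')
for z in (.15,.155,.16): 
  p=ray(s,[(277,306),(218,306),(336,306)],z); print(z,p.round(4).tolist(),np.linalg.norm(p[1]-p[2]))
plan((.54,.05,.145,76.6),(.638,-.034,.145,76.6))"
python3 -m jog '[1,-2.1,-4.9,-0.3,0,1,-2.1,-4.9,-0.3,0,1,-2.1,-4.9,-0.3,0,1,-2.1,-4.9,-0.3,0,1,-6.45,-7.15,-0.3,0,1,-6.45,-7.15,-0.3,0,1,-6.45,-7.15,-0.3,0,1,-6.45,-7.15,-0.3,0,1,-6.45,-7.15,-0.3,0,1,-6.45,-7.15,-0.3,0]';python3 -c "
from h import *
s=snap('wrist','w3');s=snap('scene','s3')
plan((.638,-.034,.145,76.6))"
```

```text
0.15 [[0.5051, 0.2172, 0.15], [0.4992, 0.1921, 0.15], [0.5112, 0.2422, 0.15]] 0.05147752135026866
0.155 [[0.5016, 0.218, 0.155], [0.496, 0.1939, 0.155], [0.5075, 0.242, 0.155]] 0.04945258369780648
0.16 [[0.4982, 0.2188, 0.16], [0.4928, 0.1957, 0.16], [0.5038, 0.2418, 0.16]] 0.0474276460453443
at [0.4992 0.2197 0.1342] head 76.7 w 0.0481 t 2.78 F [-0.9 -0.  -1. ]
(0.54, 0.05, 0.145, 76.6) -> [-2.63, -5.19, -0.36] 0.01
(0.638, -0.034, 0.145, 76.6) -> [-6.45, -7.16, -0.36] 0.01
clock: 3.62
tcp_pos: [0.6376, -0.0342, 0.1407]
orientation: [[-0.973, 0.232, -0.003], [0.232, 0.973, 0.001], [0.003, 0.0, -1.0]]
wrist_force: [-0.7, -0.1, -0.9]
width: 0.0485
at [ 0.6372 -0.0329  0.1417] head 76.7 w 0.0485 t 3.72 F [ 0.1  0.3 -0.5]
(0.638, -0.034, 0.145, 76.6) -> [-0.03, -0.03, -0.11] 0.02
```

View pics/w3.png

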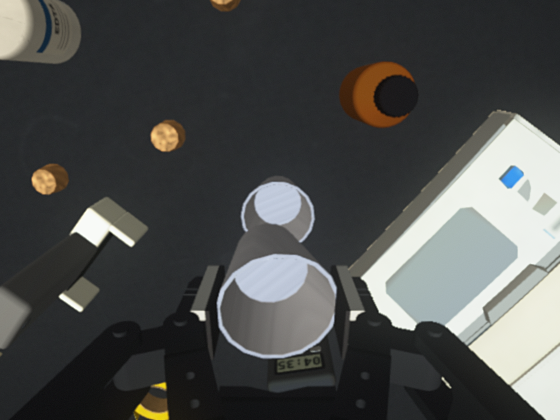

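Cup_2's rim is centred at (278,212), directly below and in line with the held cup. The instrument is clear on the right.

```bash
python3 -c "
from h import *
s=load('w3')
print(ray(s,[(278,212),(241,214),(315,214)],.055).round(4).tolist())
print(ray(s,[(383,94),(351,94),(418,94)],.06).round(4).tolist(), 'corkA',ray(s,[(168,136),(49,179)],.01).round(4).tolist())
b=load('s3')['image'][130:290,220:420,::-1]; cv2.imwrite('pics/s3c.png',cv2.resize(b,(750,600),interpolation=cv2.INTER_CUBIC))
"
```

```text
[[0.6352, -0.0345, 0.055], [0.6307, -0.0599, 0.055], [0.6427, -0.0096, 0.055]]
[[0.5731, 0.0472, 0.06], [0.5688, 0.0277, 0.06], [0.5778, 0.0689, 0.06]] corkA [[0.5692, -0.1074, 0.01], [0.5775, -0.2186, 0.01]]
```

View pics/s3c.png

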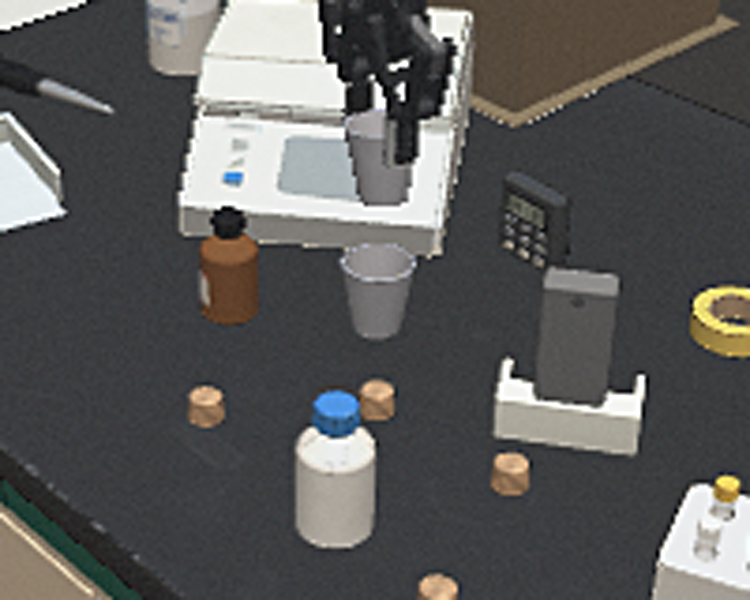

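Scene crop: the cup hangs upright above cup_2, held rim at (370,115) and cup_2 rim at (378,262). Lowering it.

```bash
python3 -m jog '[1,0.03,-0.03,0.6,0,1,0.03,-0.03,1.2,0,1,0.03,-0.03,1.7,0,1,0.03,-0.03,2.1,0,1,0.03,-0.03,2.4,0,1,0.03,-0.03,2.6,0,1,0.03,-0.03,2.75,0,1,0.03,-0.03,2.85,0,1,0.03,-0.03,2.9,0,1,0.03,-0.03,2.9,0]'; python3 -c "
from h import *
plan((.638,-.034,.0558,76.6))"
```

```text
clock: 4.55
tcp_pos: [0.6386, -0.0332, 0.0583]
orientation: [[-0.973, 0.23, 0.005], [0.23, 0.973, 0.001], [-0.005, 0.002, -1.0]]
wrist_force: [0.6, 6.0, 10.4]
width: 0.0483
at [ 0.6386 -0.0332  0.0583] head 76.7 w 0.0483 t 4.55 F [ 0.6  6.  10.4]
(0.638, -0.034, 0.0558, 76.6) -> [0.01, -0.03, 0.08] 0.02
```

```bash
python3 -m jog '[0.3,0,0,0,0,-0.5,0,0,0,0,-1,0,0,0,0,-1,0,0,0,0,-1,0,0,0,0,-1,0,0,-1,0,-1,0,0,-2,0,-1,0,0,-3,0,-1,0,0,-3.5,0,-1,0,0,-3.5,0]'; python3 -c "
from h import *
s=snap('wrist','w4'); s=snap('scene','s4')
a=load('w4')['image'][100:400,150:450,::-1]; b=cv2.resize(s['image'][160:280,260:380,::-1],(300,300),interpolation=cv2.INTER_CUBIC)
cv2.imwrite('pics/c4.png',np.hstack([a,b]))
plan((.6387,-.207,.2,35))"
```

```text
clock: 5.38
tcp_pos: [0.6384, -0.0348, 0.1648]
orientation: [[-0.973, 0.231, 0.007], [0.231, 0.973, -0.002], [-0.007, -0.0, -1.0]]
wrist_force: [0.3, -0.4, 0.4]
width: 0.0855
at [ 0.6369 -0.0345  0.1604] head 76.7 w 0.0853 t 5.48 F [ 0.5  0.4 -0.8]
(0.6387, -0.207, 0.2, 35) -> [-1.39, -5.58, -1.32] 8.33
```

View pics/c4.png

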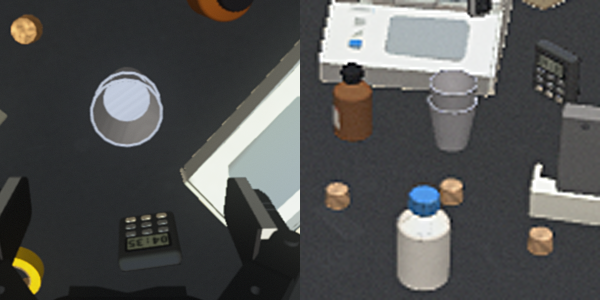

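The cups are nested: rims are concentric in the wrist view, and the scene view shows the stack upright. Next, over the sweeper.

```bash
python3 -m jog '[-1,-1.39,-5.58,-1.32,8.33,-1,-1.39,-5.58,-1.32,8.33,-1,-1.39,-5.58,-1.32,8.33,-1,-1.39,-5.58,-1.32,8.33,-1,-1.39,-5.58,-1.32,8.33,-1,-1.39,-5.58,-1.32,8.33,-1,-1.39,-5.58,-1.32,8.33,-1,-1.39,-5.58,-1.32,8.33]'; python3 -c "
from h import *
s=snap('wrist','w5')
plan((.6387,-.207,.2,35))"
```

```text
clock: 6.15
tcp_pos: [0.6385, -0.2066, 0.1985]
orientation: [[-0.576, 0.817, -0.002], [0.817, 0.576, 0.001], [0.003, -0.001, -1.0]]
wrist_force: [-0.2, -0.6, 0.0]
width: 0.0853
at [ 0.6387 -0.2063  0.199 ] head 35.2 w 0.0858 t 6.2 F [ 0.2 -0.2  0.1]
(0.6387, -0.207, 0.2, 35) -> [-0.02, -0.01, -0.03] 0.05
```

View pics/w5.png

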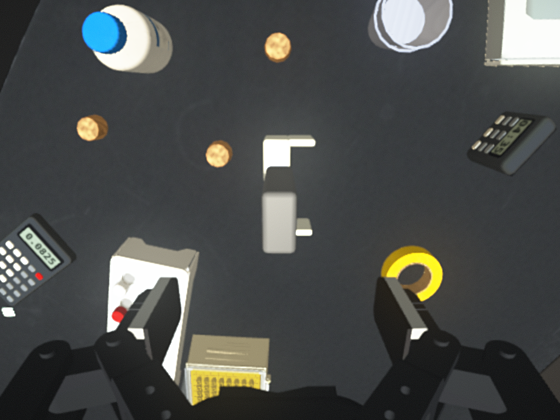

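The grip top is a grey rectangle, (263,192) to (297,253), well aligned with the jaws. Cheeks point right (jaw direction).

```bash
python3 -c "
from h import *
s=load('w5')
print('grip',ray(s,[(280,222.5),(280,192),(280,253)],.122).round(4).tolist())
print('bar/cheek',ray(s,[(264,137),(315,137),(315,146),(312,219),(312,235)],.034).round(4).tolist())
print('corks',ray(s,[(278,47),(219,154),(91,128)],.009).round(4).tolist())
print('white',ray(s,[(104,32)],.093).round(4).tolist())
g=ray(s,[(280,222.5)],.122)[0]
plan((g[0],g[1],.15,35.2),(g[0],g[1],.082,35.2))"
```

```text
grip [[0.6414, -0.2079, 0.122], [0.629, -0.1904, 0.122], [0.6546, -0.2265, 0.122]]
bar/cheek [[0.6038, -0.178, 0.034], [0.6403, -0.1522, 0.034], [0.6451, -0.1585, 0.034], [0.6844, -0.2151, 0.034], [0.6944, -0.2282, 0.034]]
corks [[0.5698, -0.1084, 0.009], [0.5786, -0.2194, 0.009], [0.4623, -0.2689, 0.009]]
white [[0.4729, -0.1736, 0.093]]
at [ 0.6387 -0.2063  0.199 ] head 35.2 w 0.0858 t 6.2 F [ 0.2 -0.2  0.1]
(np.float64(0.6413672131926196), np.float64(-0.20785005946696108), 0.15, 35.2) -> [-0.1, 0.04, 1.63] 0.01
(np.float64(0.6413672131926196), np.float64(-0.20785005946696108), 0.082, 35.2) -> [-0.1, 0.05, 3.9] 0.01
```

```bash
python3 -m jog '[-1,-0.06,0.02,1.3,0,-1,-0.06,0.02,2.4,0,-1,-0.06,0.02,3.3,0,-1,-0.06,0.02,3.83,0,-1,-0.06,0.02,3.83,0,0.3,-0.06,0.02,3.83,0,1,-0.06,0.02,3.83,0,1,-0.06,0.02,3.83,0,1,-0.06,0.02,3.83,0,1,-0.06,0.02,3.83,0]'; python3 -m jog '[1,0,0,0,0,1,0,0,0,0,1,0,0,0,0,1,0,0,0,0]'
```

```text
clock: 7.03
tcp_pos: [0.6408, -0.2081, 0.0864]
orientation: [[-0.574, 0.819, 0.001], [0.819, 0.574, -0.001], [-0.001, 0.001, -1.0]]
wrist_force: [-0.2, 1.2, -0.8]
width: 0.0255
clock: 7.37
tcp_pos: [0.6409, -0.2082, 0.0864]
orientation: [[-0.574, 0.819, 0.002], [0.819, 0.574, -0.001], [-0.002, 0.001, -1.0]]
wrist_force: [1.1, -0.2, 5.4]
width: 0.0232
```

Sweeper gripped; it stands on the bench at TCP z 0.086. Sweep 1 takes cork C alone.

```bash
python3 -c "
from h import *
plan((.6409,-.2082,.131,35),(.545,-.085,.131,60),(.465,-.085,.131,85),(.465,-.085,.0905,85))"
```

```text
at [ 0.6409 -0.2082  0.0864] head 35.0 w 0.0232 t 7.37 F [ 1.1 -0.2  5.4]
(0.6409, -0.2082, 0.131, 35) -> [-0.0, 0.0, -1.49] 0.0
(0.545, -0.085, 0.131, 60) -> [5.2, -0.26, -1.49] -5.0
(0.465, -0.085, 0.131, 85) -> [6.73, -2.44, -1.5] -10.0
(0.465, -0.085, 0.0905, 85) -> [6.73, -2.45, -0.15] -10.0
```

```bash
python3 -m jog '[1,0,0,-0.7,0,1,0,0,-1.5,0,1,1.2,0,-1.5,-1.2,1,2.5,-0.1,-1.5,-2.5,1,3.8,-0.2,-1.5,-3.7,1,5.2,-0.26,-1.5,-5,1,5.8,-1,-1.5,-6.3,1,6.3,-1.8,-1.5,-7.6,1,6.73,-2.44,-1.5,-9,1,6.73,-2.44,-1.5,-10]'; python3 -m jog '[1,0,0,0,0,1,0,0,0.7,0,1,0,0,1.33,0,1,0,0,1.33,0,1,0,0,1.33,0]';python3 -c "
from h import *
plan((.465,-.04,.0905,85),(.470,.04,.0905,84),(.489,.16,.0905,80),(.508,.26,.0905,77),(.515,.308,.0925,77),(.515,.308,.16,77))"
```

```text
clock: 8.2
tcp_pos: [0.4611, -0.0838, 0.13]
orientation: [[-0.997, 0.081, -0.003], [0.081, 0.997, 0.001], [0.003, 0.001, -1.0]]
wrist_force: [0.1, 0.3, -1.5]
width: 0.0233
clock: 8.62
tcp_pos: [0.4647, -0.0846, 0.0902]
orientation: [[-0.996, 0.089, -0.002], [0.089, 0.996, 0.001], [0.002, 0.001, -1.0]]
wrist_force: [-0.2, -0.2, -2.2]
width: 0.0233
at [ 0.4647 -0.0846  0.0902] head 84.9 w 0.0233 t 8.62 F [-0.2 -0.2 -2.2]
(0.465, -0.04, 0.0905, 85) -> [0.12, 1.48, -0.01] -0.02
(0.47, 0.04, 0.0905, 84) -> [0.19, 4.15, -0.01] 0.18
(0.489, 0.16, 0.0905, 80) -> [-0.08, 8.19, -0.01] 0.98
(0.508, 0.26, 0.0905, 77) -> [-0.42, 11.57, -0.0] 1.58
(0.515, 0.308, 0.0925, 77) -> [-0.51, 13.18, -0.07] 1.58
(0.515, 0.308, 0.16, 77) -> [-0.51, 13.18, -2.32] 1.58
```

```bash
python3 -m jog '[1,0.05,0.5,0,0,1,0.08,1,0,0,1,0.12,1.5,0,0,1,0.14,2,0,0,1,0.16,2.5,0,0,1,0.18,3,0,0,1,0.19,3.5,0,0,1,0.19,4,0,0.1,1,0.18,4.5,0,0.2,1,0.14,5,0,0.4]'; python3 -c "
from h import *
s=snap('wrist','w6')
plan((.489,.16,.0905,80),(.508,.26,.0915,77),(.515,.308,.0915,77),(.515,.308,.16,77))"
```

```text
clock: 9.45
tcp_pos: [0.4744, 0.0659, 0.0918]
orientation: [[-0.992, 0.123, 0.002], [0.123, 0.992, -0.0], [-0.002, 0.0, -1.0]]
wrist_force: [-0.2, -0.1, -1.9]
width: 0.0233
at [0.4746 0.0678 0.0919] head 82.9 w 0.0232 t 9.5 F [-1.7  1.9 -1.8]
(0.489, 0.16, 0.0905, 80) -> [-0.1, 3.11, 0.05] 0.58
(0.508, 0.26, 0.0915, 77) -> [-0.31, 6.5, 0.02] 1.18
(0.515, 0.308, 0.0915, 77) -> [-0.35, 8.11, 0.02] 1.18
(0.515, 0.308, 0.16, 77) -> [-0.35, 8.11, -2.26] 1.18
```

View pics/w6.png

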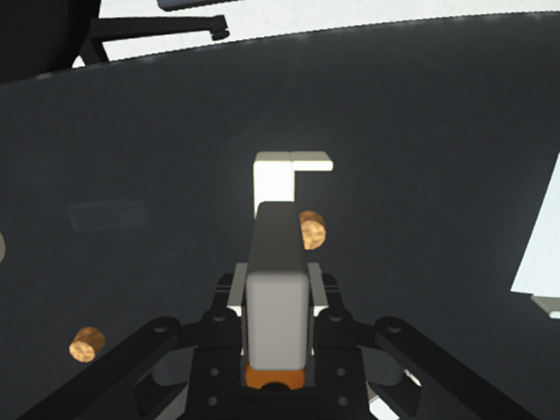

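Cork C sits against the face at (312,229), between the cheeks. Continuing into the tray.

```bash
python3 -m jog '[1,0,0.5,0,0.1,1,-0.03,1,0,0.2,1,-0.05,1.5,0,0.3,1,-0.07,2,0,0.4,1,-0.09,2.5,0,0.5,1,-0.1,3.1,0,0.58,1,-0.13,3.6,0.03,0.7,1,-0.17,4.1,0.03,0.8,1,-0.2,4.6,0.03,0.9,1,-0.23,5.1,0.02,1]'; python3 -m jog '[1,-0.03,0.5,0,0.1,1,-0.06,1,0,0.15,1,-0.08,1.5,0,0.18,1,-0.1,2,0,0.18,1,-0.11,2.5,0,0.18,1,-0.12,2.95,0,0.18,1,-0.12,3,0,0.18,1,-0.12,2.5,-0.1,0.18]';python3 -c "
from h import *
s=snap('wrist','w7')
plan((.49,.22,.15,77),(.46,.05,.22,60))"
```

```text
clock: 10.33
tcp_pos: [0.4998, 0.2168, 0.091]
orientation: [[-0.978, 0.209, 0.001], [0.209, 0.978, 0.0], [-0.001, 0.0, -1.0]]
wrist_force: [-0.3, 0.0, -1.8]
width: 0.0235
clock: 11.0
tcp_pos: [0.5184, 0.2904, 0.0932]
orientation: [[-0.975, 0.221, 0.001], [0.221, 0.975, 0.001], [-0.001, 0.001, -1.0]]
wrist_force: [0.5, -0.8, -2.3]
width: 0.0234
at [0.5181 0.287  0.0938] head 77.1 w 0.0231 t 11.05 F [ 2.9 -1.7 -0.2]
(0.49, 0.22, 0.15, 77) -> [0.41, -2.39, -1.87] 0.02
(0.46, 0.05, 0.22, 60) -> [0.13, -8.14, -4.2] 3.42
```

View pics/w7.png

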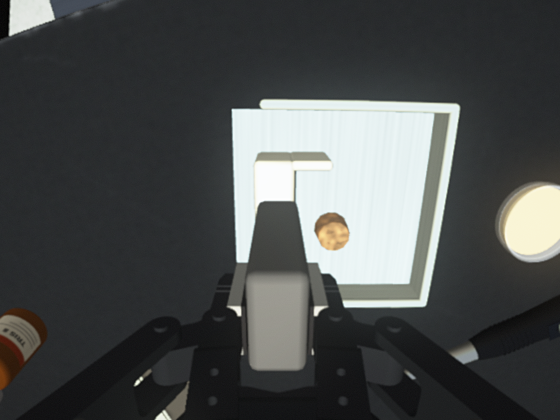

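Cork C is well inside the tray, at (333,231). That makes 11 pictures viewed, so from here I'll check by colour masks and keep the last one for the end. Next I fly high to a point behind cork D.

```bash
python3 -c "
from h import *
plan((.41,-.308,.205,30),(.41,-.308,.0905,30))"; python3 -m jog '[1,0,0,-1.3,0,1,0,0,-2.6,0,1,0,0,-3.75,0,1,0,-1.3,-3.75,0.5,1,0,-2.6,-3.75,1.5,1,0,-3.9,-3.75,2.5,1,0,-5.2,-3.75,3.5,1,0,-6.5,-3.75,4.5,1,0,-7.8,-3.75,5,1,0,-9.1,-3.75,5.5]';python3 -c "
from h import *
plan((.41,-.308,.205,30),(.41,-.308,.0905,30))"
```

```text
at [0.5181 0.287  0.0938] head 77.1 w 0.0231 t 11.05 F [ 2.9 -1.7 -0.2]
(0.41, -0.308, 0.205, 30) -> [-0.91, -20.14, -3.69] 9.42
(0.41, -0.308, 0.0905, 30) -> [-0.91, -20.14, 0.13] 9.42
clock: 11.88
tcp_pos: [0.4564, 0.0206, 0.2062]
orientation: [[-0.76, 0.65, 0.001], [0.65, 0.76, -0.0], [-0.001, 0.0, -1.0]]
wrist_force: [1.3, -0.1, -1.2]
width: 0.0231
at [0.4564 0.0206 0.2062] head 49.4 w 0.0231 t 11.88 F [ 1.3 -0.1 -1.2]
(0.41, -0.308, 0.205, 30) -> [-5.95, -9.33, 0.04] 3.89
(0.41, -0.308, 0.0905, 30) -> [-5.95, -9.33, 3.86] 3.89
```

```bash
python3 -m jog '[1,-0.7,-1.05,0,0.5,1,-1.4,-2.1,0,1,1,-2.1,-3.2,0,1.5,1,-2.8,-4.3,0,2,1,-3.5,-5.4,0,2.5,1,-4.2,-6.5,0,3,1,-4.9,-7.6,0,3.5,1,-5.6,-8.7,0,3.89,1,-5.95,-9.33,0,3.89,1,-5.95,-9.33,0,3.89]';python3 -m jog '[1,0,0,1,0,1,0,0,2,0,1,0,0,3,0,1,0,0,3.7,0,1,0,0,3.8,0,1,0,0,3.8,0]';  python3 -c "
from h import *
plan((.41,-.308,.0905,30),(.5615,-.237,.0905,30))
s=snap('wrist','w8');p=snap('top','t8');p=snap('scene','s8')
for n,zz in (('w8',.01),('t8',.01),('s8',.01)):
    s=load(n);h=cv2.cvtColor(s['image'],cv2.COLOR_RGB2HSV)
    m=((h[...,0]>5)&(h[...,0]<22)&(h[...,1]>80)&(h[...,2]>130)).astype(np.uint8)
    k,l,st,c=cv2.connectedComponentsWithStats(m)
    print(n,[(ray(s,c[i],zz)[0][:2].round(3).tolist(),st[i,4]) for i in range(1,k) if st[i,4]>25 and np.abs(ray(s,c[i],zz)[0][:2]-[.5,0]).max()<.45])
"
```

```text
clock: 12.72
tcp_pos: [0.4103, -0.3105, 0.2058]
orientation: [[-0.498, 0.867, 0.0], [0.867, 0.498, -0.002], [-0.002, -0.001, -1.0]]
wrist_force: [0.8, 0.8, -1.6]
width: 0.0232
clock: 13.22
tcp_pos: [0.4115, -0.3058, 0.0914]
orientation: [[-0.502, 0.865, -0.001], [0.865, 0.502, 0.001], [0.001, -0.0, -1.0]]
wrist_force: [-0.1, -1.1, -0.5]
width: 0.0237
at [ 0.4115 -0.3058  0.0914] head 30.1 w 0.0237 t 13.22 F [-0.1 -1.1 -0.5]
(0.41, -0.308, 0.0905, 30) -> [-0.04, -0.08, 0.03] 0.03
(0.5615, -0.237, 0.0905, 30) -> [-0.53, 5.48, 0.03] 0.03
w8 [([0.465, -0.27], np.int32(774)), ([0.584, -0.219], np.int32(596))]
t8 [([0.577, -0.219], np.int32(54)), ([0.568, -0.107], np.int32(54)), ([0.537, 0.325], np.int32(36)), ([0.461, -0.269], np.int32(53))]
s8 [([0.538, 0.326], np.int32(36)), ([0.616, 0.103], np.int32(78)), ([0.567, -0.11], np.int32(61)), ([0.576, -0.22], np.int32(79))]
```

All corks are where they were, and C is in the tray. I'll re-aim to heading 38° so D and B lie side by side ahead of the sweeper.

```bash
python3 -m jog '[1,-0.47,0.15,0,-0.8,1,-0.47,0.15,0,-1.6,1,-0.47,0.15,0,-1.6,1,-0.47,0.15,0,-1.6]';  python3 -c "
from h import *
plan((.423,-.3165,.0905,38),(.5485,-.219,.0905,38))"
```

```text
clock: 13.7
tcp_pos: [0.423, -0.3163, 0.0924]
orientation: [[-0.616, 0.787, 0.001], [0.787, 0.616, -0.001], [-0.002, 0.0, -1.0]]
wrist_force: [-0.7, 0.5, -2.5]
width: 0.0235
at [ 0.423  -0.3163  0.0924] head 38.0 w 0.0235 t 13.7 F [-0.7  0.5 -2.5]
(0.423, -0.3165, 0.0905, 38) -> [-0.0, -0.0, 0.06] 0.01
(0.5485, -0.219, 0.0905, 38) -> [-0.02, 5.29, 0.06] 0.01
```

```bash
python3 -m jog '[1,0,0.5,0.05,0,1,0,1,0.05,0,1,0,1.5,0.05,0,1,0,2,0.05,0,1,0,2.5,0.05,0,1,0,3,0.05,0,1,0,3.5,0.05,0,1,0,4,0.05,0,1,0,4.5,0.05,0,1,0,5,0.05,0]';cat >> h.py <<'E'
def look(f,nm=('wrist','top','scene')):
    for n in nm:
        s=snap(n,n[0]+f);h=cv2.cvtColor(s['image'],cv2.COLOR_RGB2HSV)
        m=((h[...,0]>5)&(h[...,0]<22)&(h[...,1]>80)&(h[...,2]>110)).astype(np.uint8)
        k,l,st,c=cv2.connectedComponentsWithStats(m)
        S=robot.get_state()
        for i in range(1,k):
            q=ray(s,c[i],.01)[0]
            if st[i,4]>20 and np.abs(q[:2]-[.5,0]).max()<.45:
                r=(S['orientation'].T@(q-S['tcp_pos']))*1000
                print(n,q[:2].round(3).tolist(),'fwd',r[1].round(),'left',r[0].round(),st[i,4])
E
python3 -c "
from h import *
look('9')
plan((.5485,-.219,.0905,38),(.562,-.203,.0905,55),(.568,-.185,.0905,78),(.566,-.165,.0905,95))"
```

```text
clock: 14.53
tcp_pos: [0.5412, -0.2228, 0.0906]
orientation: [[-0.616, 0.788, 0.0], [0.788, 0.616, -0.0], [-0.001, 0.0, -1.0]]
wrist_force: [-0.4, 0.2, -1.9]
width: 0.0232
wrist [0.565, -0.111] fwd 85.0 left 74.0 669
wrist [0.567, -0.109] fwd 89.0 left 74.0 27
wrist [0.546, -0.194] fwd 19.0 left 19.0 351
wrist [0.573, -0.216] fwd 27.0 left -15.0 522
wrist [0.834, -0.213] fwd 235.0 left -173.0 801
top [0.943, 0.228] fwd 594.0 left 106.0 38
top [0.57, 0.05] fwd 191.0 left 197.0 43
top [0.568, -0.107] fwd 92.0 left 74.0 58
top [0.537, 0.326] fwd 335.0 left 434.0 35
scene [0.537, 0.325] fwd 335.0 left 434.0 43
scene [0.616, 0.102] fwd 260.0 left 209.0 90
scene [0.832, -0.201] fwd 243.0 left -162.0 53
scene [0.797, -0.221] fwd 202.0 left -157.0 22
scene [0.566, -0.111] fwd 89.0 left 73.0 80
at [ 0.5409 -0.2229  0.0903] head 38.2 w 0.0232 t 14.68 F [-0.6  0.1 -1.7]
(0.5485, -0.219, 0.0905, 38) -> [-0.05, 0.28, -0.01] 0.03
(0.562, -0.203, 0.0905, 55) -> [0.09, 0.96, -0.01] -3.37
(0.568, -0.185, 0.0905, 78) -> [0.44, 1.49, -0.01] -7.97
(0.566, -0.165, 0.0905, 95) -> [1.0, 1.85, -0.01] -11.37
```

D and B are held side by side against the face, 19 mm left and 15 mm right of centre. Turning gently toward the tray side.

```bash
python3 -m jog '[1,0,0.28,0,-0.4,1,0.02,0.5,0,-1.3,1,0.05,0.73,0,-2.3,1,0.09,0.96,0,-3.4,1,0.17,1.1,0,-4.4,1,0.26,1.23,0,-5.5,1,0.35,1.36,0,-6.7,1,0.44,1.49,0,-8,1,0.62,1.62,0,-9,1,0.8,1.74,0,-10.2]'
python3 -c "
from h import *
look('10',['wrist'])
plan((.566,-.165,.0905,95),(.558,-.13,.0905,100),(.54,-.09,.0905,115),(.515,-.055,.0905,120),(.47,0.01,.0905,115))"
```

```text
clock: 15.52
tcp_pos: [0.5668, -0.1725, 0.0901]
orientation: [[-1.0, 0.01, 0.0], [0.01, 1.0, -0.0], [-0.0, -0.0, -1.0]]
wrist_force: [-0.2, 0.1, -1.3]
width: 0.0231
wrist [0.567, -0.109] fwd 62.0 left 0.0 856
wrist [0.577, -0.149] fwd 22.0 left -10.0 1047
wrist [0.641, -0.399] fwd -227.0 left -75.0 72
at [ 0.5667 -0.1713  0.0901] head 89.8 w 0.0234 t 15.57 F [-0.   2.  -1.6]
(0.566, -0.165, 0.0905, 95) -> [0.02, 0.21, -0.01] -1.03
(0.558, -0.13, 0.0905, 100) -> [0.29, 1.38, -0.01] -2.03
(0.54, -0.09, 0.0905, 115) -> [0.9, 2.71, -0.01] -5.03
(0.515, -0.055, 0.0905, 120) -> [1.73, 3.87, -0.01] -6.03
(0.47, 0.01, 0.0905, 115) -> [3.24, 6.03, -0.01] -5.03
```

```bash
python3 -c "
from h import *
s=load('w10');h=cv2.cvtColor(s['image'],cv2.COLOR_RGB2HSV)
m=((h[...,0]>5)&(h[...,0]<22)&(h[...,1]>80)&(h[...,2]>110)).astype(np.uint8)
k,l,st,c=cv2.connectedComponentsWithStats(m); print(st[st[:,4]>25])
cv2.imwrite('pics/w10c.png',s['image'][100:400,180:420,::-1])
S=robot.get_state(); R=S['orientation']; o=S['tcp_pos']
for left in (27,14,0,-14,-27):
  w=o+R@np.array([left/1000,.0225,0]); w[2]=.018
  C=np.array(s['orientation']); q=C.T@(w-s['xyz']); print(left,s['cx']+s['fx']*q[0]/q[2],s['cy']+s['fy']*q[1]/q[2])
"
```

```text
[[     0      0    560    420 233217]
 [   353    199     39     40    856]
 [   298    202     29     67   1047]
 [     0    298      6     16     72]]
27 316.60400747539876 182.34012952166384
14 316.0031160072271 201.77398882347455
0 315.38102319136385 221.89353602380203
-14 314.78338458847463 241.22219209079367
-27 314.24909317682426 258.50209149055166
```

Two corks confirmed: the blob is 67 px long, so they lie side by side. To catch A beside them rather than in front, I'll pivot to 55° and advance, so A enters the free left slot.

```bash
python3 -m jog '[1,0.07,0.03,0,1,1,0.14,0.05,0,2,1,0.2,0.08,0,3,1,0.27,0.1,0,4,1,0.34,0.12,0,5,1,0.41,0.14,0,6,1,0.48,0.16,0,7,1,0.48,0.16,0,7,1,0.48,0.16,0,7]'
python3 -c "
from h import *
look('11',['wrist'])
plan((.573,-.137,.0905,55))"
```

```text
clock: 16.32
tcp_pos: [0.5525, -0.1677, 0.0901]
orientation: [[-0.811, 0.585, 0.0], [0.585, 0.811, -0.0], [-0.0, -0.0, -1.0]]
wrist_force: [-0.0, -0.4, -1.6]
width: 0.0233
wrist [0.556, 0.04] fwd 170.0 left 118.0 266
wrist [0.563, -0.109] fwd 54.0 left 26.0 473
wrist [0.578, -0.148] fwd 31.0 left -9.0 779
at [ 0.5526 -0.1676  0.09  ] head 54.2 w 0.0232 t 16.37 F [ 0.   0.7 -1.5]
(0.573, -0.137, 0.0905, 55) -> [0.05, 1.23, -0.02] -0.15
```

```bash
python3 -m jog '[1,0,0.35,0,0,1,0,0.7,0,0,1,0,1,0,0,1,0.02,1.2,0,-0.3,1,0.02,1.3,0,-0.8]'
python3 -c "
from h import *
look('12',['wrist'])
s=load('w12');h=cv2.cvtColor(s['image'],cv2.COLOR_RGB2HSV)
m=((h[...,0]>5)&(h[...,0]<22)&(h[...,1]>80)&(h[...,2]>110)).astype(np.uint8)
k,l,st,c=cv2.connectedComponentsWithStats(m); print(st[st[:,4]>25])
plan((.574,-.12,.0905,90),(.56,-.10,.0905,120),(.535,-.065,.0905,125))"
```

```text
clock: 16.78
tcp_pos: [0.5756, -0.1339, 0.0898]
orientation: [[-0.852, 0.524, 0.0], [0.524, 0.852, 0.0], [-0.0, 0.0, -1.0]]
wrist_force: [0.4, 0.1, -1.5]
width: 0.0234
wrist [0.56, 0.071] fwd 166.0 left 120.0 22
wrist [0.584, 0.066] fwd 175.0 left 97.0 933
wrist [0.586, -0.113] fwd 23.0 left 2.0 1475
wrist [0.569, -0.107] fwd 19.0 left 20.0 68
[[     0      0    560    420 232685]
 [   541     37     19     71    933]
 [   295    171     34     99   1475]
 [   302    185     12     10     68]]
at [ 0.5757 -0.1339  0.0898] head 58.6 w 0.0234 t 16.83 F [ 0.2  0.3 -1.6]
(0.574, -0.12, 0.0905, 90) -> [0.29, 0.36, -0.02] -6.28
(0.56, -0.1, 0.0905, 120) -> [1.03, 0.69, -0.02] -12.28
(0.535, -0.065, 0.0905, 125) -> [2.35, 1.25, -0.02] -13.28
```

All three are abreast (99 px blob, fwd ~22 mm). Turning left past the cup stack.

```bash
python3 -m jog '[1,0.02,0.08,0,-0.9,1,0.06,0.15,0,-1.8,1,0.1,0.21,0,-2.7,1,0.15,0.27,0,-3.6,1,0.2,0.32,0,-4.5,1,0.25,0.36,0,-5.4,1,0.32,0.4,0,-6.3,1,0.43,0.46,0,-7.2,1,0.54,0.51,0,-8.1,1,0.65,0.55,0,-9]'
python3 -c "
from h import *
look('13',['wrist'])
plan((.56,-.10,.0905,120),(.535,-.065,.0905,125),(.5,-.015,.0905,122),(.47,.035,.0905,112))"
```

```text
clock: 17.67
tcp_pos: [0.5672, -0.1105, 0.0899]
orientation: [[-0.973, -0.232, 0.0], [-0.232, 0.973, 0.0], [-0.0, -0.0, -1.0]]
wrist_force: [0.2, -0.3, -1.7]
width: 0.0235
wrist [0.557, -0.091] fwd 21.0 left 5.0 743
wrist [0.581, 0.067] fwd 169.0 left -56.0 4823
at [ 0.5668 -0.1101  0.0898] head 103.7 w 0.0232 t 17.72 F [ 0.   0.8 -2. ]
(0.56, -0.1, 0.0905, 120) -> [0.14, 0.38, -0.02] -3.26
(0.535, -0.065, 0.0905, 125) -> [0.68, 1.71, -0.02] -4.26
(0.5, -0.015, 0.0905, 122) -> [1.41, 3.61, -0.02] -3.66
(0.47, 0.035, 0.0905, 112) -> [1.99, 5.46, -0.02] -1.66
```

```bash
python3 -c "
from h import *
s=load('w13');h=cv2.cvtColor(s['image'],cv2.COLOR_RGB2HSV)
for lo in (60,110):
  m=((h[...,0]>4)&(h[...,0]<24)&(h[...,1]>70)&(h[...,2]>lo)).astype(np.uint8)
  k,l,st,c=cv2.connectedComponentsWithStats(m); print(lo,st[st[:,4]>25].tolist())
look('13',['scene','top'])
"
```

```text
60 [[0, 0, 560, 420, 229145], [295, 171, 36, 99, 854], [454, 243, 97, 91, 5161]]
110 [[0, 0, 560, 420, 229473], [295, 171, 36, 99, 854], [454, 244, 97, 90, 4833]]
scene [0.536, 0.325] fwd 431.0 left -70.0 44
scene [0.616, 0.102] fwd 196.0 left -97.0 90
scene [0.832, -0.2] fwd -148.0 left -237.0 58
scene [0.797, -0.217] fwd -157.0 left -199.0 28
scene [0.827, -0.239] fwd -185.0 left -224.0 25
top [0.573, 0.05] fwd 155.0 left -42.0 61
top [0.537, 0.326] fwd 432.0 left -69.0 35
```

The blob still spans the same 99 px, so all three corks are held, and none is left behind. On past the amber bottle.

```bash
python3 -m jog '[1,0.03,0.15,0,-0.6,1,0.08,0.32,0,-1.3,1,0.14,0.5,0,-2,1,0.22,0.72,0,-2.6,1,0.34,0.98,0,-3.1,1,0.48,1.3,0,-3.5,1,0.64,1.65,0,-3.8,1,0.8,2.05,0,-3.9,1,0.98,2.5,0,-3.9,1,1.16,2.95,0,-3.8]'
python3 -c "
from h import *
look('14',['wrist'])
s=load('w14');h=cv2.cvtColor(s['image'],cv2.COLOR_RGB2HSV)
m=((h[...,0]>4)&(h[...,0]<24)&(h[...,1]>70)&(h[...,2]>90)).astype(np.uint8)
k,l,st,c=cv2.connectedComponentsWithStats(m); print(st[st[:,4]>25].tolist())
plan((.49,0,.0905,121),(.47,.035,.0905,112),(.463,.075,.0905,98),(.47,.13,.0905,87),(.49,.2,.0905,79))"
```

```text
clock: 18.65
tcp_pos: [0.5126, -0.0322, 0.09]
orientation: [[-0.847, -0.531, 0.0], [-0.531, 0.847, -0.0], [-0.0, -0.0, -1.0]]
wrist_force: [0.7, -1.5, -1.6]
width: 0.0233
wrist [0.497, -0.016] fwd 19.0 left 4.0 2257
wrist [0.615, 0.062] fwd 23.0 left -138.0 179
wrist [0.541, 0.308] fwd 270.0 left -205.0 30
[[0, 0, 560, 420, 232543], [295, 171, 34, 99, 2368], [305, 358, 10, 28, 225], [553, 409, 7, 11, 61]]
at [ 0.5111 -0.0301  0.0897] head 122.1 w 0.023 t 18.7 F [-0.1  2.6 -2. ]
(0.49, 0, 0.0905, 121) -> [0.06, 1.22, -0.02] 0.22
(0.47, 0.035, 0.0905, 112) -> [0.01, 2.57, -0.02] 2.02
(0.463, 0.075, 0.0905, 98) -> [-0.5, 3.82, -0.02] 4.82
(0.47, 0.13, 0.0905, 87) -> [-1.68, 5.25, -0.02] 7.02
(0.49, 0.2, 0.0905, 79) -> [-3.48, 6.87, -0.02] 8.62
```

```bash
python3 -m jog '[1,0.03,0.4,0,0,1,0.05,0.8,0,0.1,1,0.06,1.22,0,0.2,1,0.05,1.65,0,0.7,1,0.03,2.1,0,1.3,1,0,2.57,0,2,1,-0.1,2.9,0,2.8,1,-0.22,3.2,0,3.5,1,-0.36,3.5,0,4.2,1,-0.5,3.82,0,4.8]'
python3 -c "
from h import *
look('15',['wrist'])
s=load('w15');h=cv2.cvtColor(s['image'],cv2.COLOR_RGB2HSV)
m=((h[...,0]>4)&(h[...,0]<24)&(h[...,1]>70)&(h[...,2]>90)).astype(np.uint8)
k,l,st,c=cv2.connectedComponentsWithStats(m); print(st[st[:,4]>25].tolist())
plan((.47,.13,.0905,87),(.49,.2,.0915,79),(.508,.27,.0915,77),(.517,.308,.0915,77))"
```

```text
clock: 19.53
tcp_pos: [0.4644, 0.0729, 0.09]
orientation: [[-0.99, -0.138, 0.0], [-0.138, 0.99, -0.0], [-0.0, -0.0, -1.0]]
wrist_force: [-0.2, -0.6, -1.2]
width: 0.023
wrist [0.456, 0.094] fwd 20.0 left 5.0 2236
wrist [0.537, 0.318] fwd 231.0 left -105.0 341
wrist [0.611, 0.065] fwd -30.0 left -144.0 144
[[0, 0, 560, 420, 232235], [295, 171, 35, 92, 2349], [541, 320, 19, 32, 422], [241, 366, 14, 21, 193]]
at [0.4639 0.0743 0.0899] head 97.8 w 0.0236 t 19.58 F [-1.3  2.1 -2.3]
(0.47, 0.13, 0.0905, 87) -> [-0.45, 1.81, -0.02] 2.17
(0.49, 0.2, 0.0915, 79) -> [-1.43, 4.03, -0.05] 3.77
(0.508, 0.27, 0.0915, 77) -> [-2.34, 6.26, -0.05] 4.17
(0.517, 0.308, 0.0915, 77) -> [-2.81, 7.48, -0.05] 4.17
```

```bash
python3 -m jog '[1,-0.08,0.4,0,0.5,1,-0.18,0.85,0,1,1,-0.3,1.32,0,1.6,1,-0.45,1.81,0,2.2,1,-0.62,2.2,-0.02,2.5,1,-0.8,2.6,-0.03,2.9,1,-1,3.05,-0.05,3.2,1,-1.2,3.5,-0.06,3.5,1,-1.43,4.03,-0.07,3.8,1,-1.62,4.5,-0.07,3.9]'
python3 -c "
from h import *
look('16',['wrist'])
s=load('w16');h=cv2.cvtColor(s['image'],cv2.COLOR_RGB2HSV)
m=((h[...,0]>4)&(h[...,0]<24)&(h[...,1]>70)&(h[...,2]>90)).astype(np.uint8)
k,l,st,c=cv2.connectedComponentsWithStats(m); print(st[st[:,4]>25].tolist())
plan((.508,.27,.0920,77),(.517,.308,.0920,77))"
```

```text
clock: 20.42
tcp_pos: [0.4937, 0.2135, 0.092]
orientation: [[-0.98, 0.197, 0.0], [0.197, 0.98, -0.0], [-0.0, -0.0, -1.0]]
wrist_force: [-0.5, 0.2, -2.0]
width: 0.0231
wrist [0.494, 0.236] fwd 20.0 left 4.0 2153
wrist [0.538, 0.324] fwd 115.0 left -21.0 962
wrist [0.6, 0.001] fwd -190.0 left -146.0 512
[[0, 0, 560, 420, 231208], [295, 171, 34, 92, 2275], [422, 227, 38, 36, 1006], [76, 342, 31, 9, 85], [52, 360, 36, 29, 604]]
at [0.4941 0.2155 0.0921] head 78.7 w 0.0233 t 20.47 F [-2.   1.1 -1.9]
(0.508, 0.27, 0.092, 77) -> [-0.1, 1.87, 0.01] 0.34
(0.517, 0.308, 0.092, 77) -> [-0.14, 3.17, 0.01] 0.34
```

```bash
python3 -m jog '[1,-0.03,0.5,0,0.1,1,-0.06,1,0,0.2,1,-0.09,1.5,0,0.3,1,-0.1,1.9,0,0.34,1,-0.12,2.3,0,0.34,1,-0.13,2.7,0,0.34,1,-0.14,3,0,0.34,1,-0.14,3.3,0,0.34,1,-0.14,3.3,0,0.34,1,-0.14,2.9,0,0.34]'
python3 -c "
from h import *
look('17',['wrist'])
plan((.49,.21,.2,77),(.46,.1,.2,77),(.44,.03,.15,77),(.44,.03,.088,77))"
```

```text
clock: 21.3
tcp_pos: [0.5148, 0.2983, 0.0918]
orientation: [[-0.975, 0.224, 0.0], [0.224, 0.975, 0.001], [-0.0, 0.001, -1.0]]
wrist_force: [-0.0, 0.2, -2.4]
width: 0.0231
wrist [0.525, 0.336] fwd 42.0 left -1.0 3685
at [0.5145 0.2956 0.0917] head 77.0 w 0.0237 t 21.35 F [ 1.6 -1.6 -2. ]
(0.49, 0.21, 0.2, 77) -> [0.15, -2.97, -3.61] -0.0
(0.46, 0.1, 0.2, 77) -> [0.3, -6.76, -3.6] -0.0
(0.44, 0.03, 0.15, 77) -> [0.43, -9.19, -1.93] -0.0
(0.44, 0.03, 0.088, 77) -> [0.43, -9.18, 0.13] -0.0
```

```bash
python3 -m jog '[1,0,-0.7,0,0,1,0.05,-1.5,0,0,1,0.1,-2.4,0,0,1,0.2,-3.3,0,0,1,0.3,-4.2,0,0,1,0.4,-5.1,0,0,1,0.5,-5.8,0,0,1,0.5,-6.3,0,0,1,0.5,-6.5,0,0,1,0.5,-6.5,0,0]'
python3 -m jog '[1,0,0,0.06,0,1,0,0,0.12,0,1,0,0,0.16,0,1,0,0,0.19,0,1,0,0,0.19,0,1,0,0,0.19,0]'
```

```text
clock: 22.18
tcp_pos: [0.4563, 0.1097, 0.0922]
orientation: [[-0.974, 0.227, 0.0], [0.227, 0.974, -0.0], [-0.0, 0.0, -1.0]]
wrist_force: [-0.0, 0.2, -1.9]
width: 0.0234
clock: 22.68
tcp_pos: [0.4563, 0.1112, 0.0865]
orientation: [[-0.974, 0.225, -0.0], [0.225, 0.974, 0.0], [0.0, 0.0, -1.0]]
wrist_force: [-1.5, 2.0, 4.2]
width: 0.0228
```

The sweeper is in contact with the bench (Fz +4 N). Releasing it and rising.

```bash
python3 -m jog '[0.4,0,0,0,0,0,0,0,0,0,-0.5,0,0,0,0,-1,0,0,0,0,-1,0,0,0,0,-1,0,0,0,0,-1,0,0,-0.7,0,-1,0,0,-1.8,0,-1,0,0,-3,0,-1,0,0,-4.2,0]'
python3 -m jog '[-1,1.3,0,-1,0,-1,2.4,0,-1,0,-1,2.4,0,-1,0,-1,2.4,0,-1,0]'
python3 -c "
from h import *
look('18',['top','wrist'])
t=load('t18')['image'][130:310,110:430,::-1]; w=load('w18')['image'][:,:,::-1]
cv2.imwrite('pics/fin.png',np.vstack([cv2.resize(t,(533,300),interpolation=cv2.INTER_CUBIC),cv2.resize(w,(533,300))]))
s=load('t18');hs=cv2.cvtColor(s['image'],cv2.COLOR_RGB2HSV)
m=((hs[...,0]>95)&(hs[...,0]<125)&(hs[...,1]>120)&(s['image'].max(2)>100)).astype(np.uint8);m[:,400:]=0
k,l,st,c=cv2.connectedComponentsWithStats(m);print([ray(s,c[i],.093)[0].round(4) for i in range(1,k) if st[i,4]>40])
plan()"
```

```text
clock: 23.52
tcp_pos: [0.4559, 0.1106, 0.2138]
orientation: [[-0.974, 0.226, -0.001], [0.226, 0.974, -0.0], [0.001, -0.0, -1.0]]
wrist_force: [0.5, 0.7, -0.4]
width: 0.0857
clock: 23.85
tcp_pos: [0.3854, 0.1272, 0.243]
orientation: [[-0.974, 0.225, 0.002], [0.225, 0.974, 0.0], [-0.002, 0.001, -1.0]]
wrist_force: [0.0, -0.1, 0.2]
width: 0.0853
top [0.574, 0.051] fwd -32.0 left -199.0 81
top [0.524, 0.338] fwd 237.0 left -87.0 163
wrist [0.344, 0.176] fwd 39.0 left 53.0 3507
wrist [0.524, 0.336] fwd 235.0 left -86.0 1308
wrist [0.604, 0.039] fwd -36.0 left -232.0 490
[array([0.8288, 0.4362, 0.093 ]), array([ 0.468, -0.172,  0.093])]
at [0.3866 0.1267 0.2422] head 77.0 w 0.0855 t 23.95 F [ 0.7 -0.2  0.3]
```

View pics/fin.png

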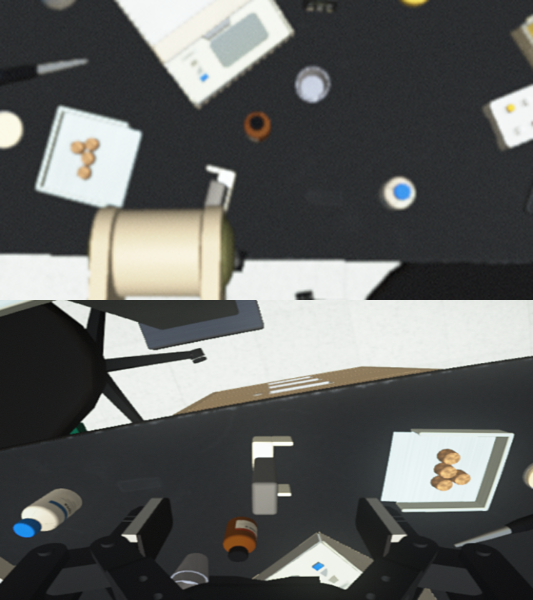

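The final view shows four corks in the tray, the sweeper upright and free outside it, both bottles standing and the cups stacked. Handing in.

```bash
python3 -c "
from h import *
print(robot.hand_in())"
```

```text
the job is handed in; nothing more can be done
None
```

The job is done and handed in at about 24 s. The hand-in gives no verdict, so what follows rests on my own checks.

- **What I did:** I nested cup_1 into cup_2, then swept the corks in two passes: one cork first, then the other three together. I set the sweeper down at about (0.456, 0.111) m, facing the tray but outside it, and moved the open gripper clear.
- **Last checks:**
  - **Corks:** all four are well inside the tray.
  - **Sweeper:** it is standing free and upright.
  - **White bottle:** its cap measured at its first position, (0.468, -0.172) m.
  - **Amber bottle:** it measured within about 5 mm of its first position, with a different colour mask, and was never touched knowingly.
  - **Cups:** they appeared nested and upright right after stacking and still stacked at the end.
- **Discrepancies:**
  - The cup seated about 2.5 mm higher than I calculated, under 10 N of contact. The pictures showed it fully nested.
  - I gripped cup_1 about 5 mm off the planned position because of a sign slip. The jaws centred it, and the stacking was not affected.

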